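# Set the bobbin winder's speed dial to its marker clip

## Task

Set the speed of the bobbin winder that carries the orange bobbin: turn its dial until the dial's white pointer line stands at the green clip on the rim of its scale, then let go. Leave the dial of the other winder, the one with the blue bobbin, as it is.

Things in the scene. Friction and masses are not known exactly. Their poses are not given: they have to be found in the camera images.
- orange_dial_grip (a point): Black speed dial of the winder with the orange bobbin; this point lies on its upright axis at grip height, 81 mm above the table; x axis along the grip bar to the pointer end, z up. Skirt 68 mm across, its top at 59 mm; bar across it 54 mm long, 14 wide, from 59 to 89 mm above the table. Turn it clockwise seen from above, 0.6 to 1.5 rad, no stop between; light friction (0.05 N m), stays as left.
- orange_pointer (a point): Outer end of that dial's white pointer line, at the skirt's rim, 36 mm from the dial axis, 59 mm above the table; turns with the dial. The line runs from the centre along the top of the grip bar to one end, down it and out to the rim, so the direction from orange_dial_grip to this point is that of the bar.
- orange_mark (a point): Inner end of the bright green clip (20 x 9 mm, 4 high, pointing to the dial axis) on the white scale round the orange winder's dial, 36 mm from the axis, 53 mm above the table. Does not move. The dial is set when orange_pointer stands here. Winder: fixed white housing 210 x 130 mm, top at 50 mm; its bobbin, 34 mm across, top at 97 mm, stands 110 mm from the dial axis, on the far side.
- blue_pointer (a point): Outer end of the white pointer line of the other winder's dial, 36 mm from its axis, 59 mm above the table. That winder is built the same but carries a blue bobbin; it has a green clip of its own, which does not matter. Its dial must stay as it is.

How it is judged (in metres and radians):
At the end, for the whole second after the job is handed in: The pointer of the orange bobbin's winder stands within 12 degrees (7.6 mm at the skirt's rim) of the inner end of its green clip, and the blue bobbin's dial is where it was, within 6 mm at its pointer (horizontal distance between orange_pointer and orange_mark below 0.0076 m and distance of blue_pointer from where it was at the start of the episode below 0.006 m); the robot touches nothing.
It fails at once if the dial of the winder with the blue bobbin is turned (its pointer moves 6 mm or more) (not (distance of blue_pointer from where it was at the start of the episode below 0.006 m)).
It also fails if it takes over 29 s, if anything falls off the work surface, if the arm or the gripper's body presses on something with over 40 N, if the wrist force passes 120 N, or if a joint passes its speed limit or range.

## Robot

A 6-joint arm with a two-finger parallel gripper is mounted at the origin on the work surface. World frame = base frame: x ahead of the robot, y to its left, z up, the work surface at z = 0. Lengths are in mm, angles in rad, forces in N, time in s.
With the tool pointing down it reaches from about 350 to 875 mm from the base axis. Payload 4.2 kg.
Tool frame: the origin (TCP) lies on the mounting face of the last link; the fingertips stand 173 mm ahead of it and the grasp point (between the pads) lies grip_point_offset ahead of it (grip_point_offset is the distance from the TCP to the grasp point, in mm); z points along the fingers, y is the line along which they close (so a half turn about z gives the same grasp; the last joint's range is limited). The gripper opens to 85 mm and grips with 20 to 120 N. Pads are 22 mm wide; open, the fingers measure 114 mm over their backs; the gripper's body (76 mm by 85 mm) begins 54 mm behind the grasp point. The pads swing forward as they close: fully open they stand 13 mm farther back than shut.
Start: joints at [-0.88, 0.385, 0.008, 0, -1.194, -0.259], TCP at [261.579, -567.606, 404.712] pointing down, gripper open.
Joint ranges: [-3.14, 3.14], [-1.21, 2.06], [-1.07, 1.41], [-3.16, 2.05], [-2.99, -0.16], [-3.1, 3.1]. Speed limits (rad/s): [2.79, 2.79, 3.14, 3.14, 3.14, 3.14].

## Interface

Orientations are given as a unit quaternion [x, y, z, w].
In Python, from bench import read_state, get_image, job_done, recognise, place_of, grip_point_offset gives the robot as it stands. The module is installed in compiled form; this text tells all that it offers.
- The arm moves only by the tool carry_out, never from a script. Its arguments are lists of equal length, an entry for each row: "slide": the shift along the tool's x, y, z in m, a list of three; "roll": the turn about the tool's z in degrees; "claw": the finger opening in m, from 0 to 0.0854. A call has 1 to 8 rows; each row is the pose to reach, as a shift and turn from the pose commanded when the call began, along the tool's axes at that moment; what a row does not reach only later rows make up. A row lasts 1/8 s, in which the tool goes at most 62.5 mm and 10.7 degrees, less where a joint would pass 70% of its speed; a pose out of reach is approached as far as the arm can. A call with a gripper value outside its range is refused whole. The fingers move at their own pace and stop on an object; the grip force is fixed at half the most. Time passes only in rows, so rows that repeat a pose let the fingers close. It gives the time, the measured TCP pose, the force, the opening and the grip force at its end, in the units of the state.
- read_state(): the state, without advancing time (a new reading comes with each control period).
- get_image(name): name is "side" or "top" or "wrist"; returns a dict with "img" (480x640x3 uint8, red, green, blue), "z_map" (480x640 float32, mm along the optical axis (not along the pixel's ray), 0 where there is no reading), "mtx" (3x3 intrinsics, pixels), "world_from_camera" (4x4, takes a point from camera to world coordinates); the wrist camera has in their place "T_tool_cam" (4x4, takes a point from camera to tool coordinates, whose origin is the TCP and whose axes are the flange's). Camera axes: x right, y up, looking along -z (the intrinsics and any distortion apply to the point x, -y, -z); pixel columns grow to the right and rows downward; lengths in mm; the calibration is good to about 2 mm. A picture is of the moment at which its call begins: read the wrist's pose just before it.
- job_done(): hands the job in; it is judged then, once.
Trained networks look in a picture, given as the dict that the camera call returned (one of the last four; its "shot" number tells which), for a name from the list of things; names that differ only in an ending like _2 or _b are one class to them, and where a whole thing is asked for, a point or a joint stands for the part that bears it (a point fixed in the world has none). Each returns a list of dicts, best first, with "conf" (0 to 1); they miss things now and then, are a little off and sometimes report something else, mostly with a low value. They report only what shows in the picture. A call takes as long as a camera call.
- recognise(picture, thing): "at" ([column, row] in pixels, amid what is visible of it).
- place_of(picture, thing): "at" ([column, row] in pixels: a listed point, or the origin of a listed thing).
The state is a dict: "clock": time; "joints": joint angles; "joint_vel": joint speeds; "joint_efforts": joint torques, N m; "position": TCP position; "ee_rot": TCP orientation; "contact_force": force on the tool from outside, world axes, zero at the start; "wrist_torque": the same for the moment, N m; "gripper_width": finger opening in mm; "grasp_force": force on a finger pad.
Only numpy, scipy, OpenCV 4.12 (cv2) and the standard library are available. Lean on these libraries where they do the work, as an engineer would, in place of code of your own. Each camera call takes 0.05 s, during which the arm holds its last target. There are 200 camera calls.

## Working session

There is one attempt and no reset: what is moved stays moved. The work goes in short steps, Python scripts to look and compute and a tool call to move; the robot and the scene stay as the last step left them, time stands still between calls to the robot, and variables do not carry over. Pictures are saved under pics/ and viewed, at most 10 in all, crops included, and the job is handed in when it is done.

Besides the shell and the picture viewer there is one more tool, called after "Call:" as name(argument=value, ...) on one line, values as JSON. carry_out: Moves the arm, as the interface text tells. Its arguments: {"type":"object","properties":{"slide":{"type":"array"},"roll":{"type":"array"},"claw":{"type":"array"}},"required":["slide","roll","claw"]}

```bash
mkdir -p pics; cat > h.py <<'E'
import numpy as np, cv2
from bench import *
from scipy.spatial.transform import Rotation as R
def pose():
    s=read_state(); T=np.eye(4); T[:3,:3]=R.from_quat(s["ee_rot"]).as_matrix(); T[:3,3]=s["position"]; return s,T
def shot(name):
    s,T=pose(); p=get_image(name)
    p["W"]=T@np.array(p["T_tool_cam"]) if name=="wrist" else np.array(p["world_from_camera"])
    return p
def at_z(p,px,z):
    K=np.array(p["mtx"]); d=np.linalg.inv(K)@[px[0],px[1],1]; d=p["W"][:3,:3]@(d*[1,-1,-1]); o=p["W"][:3,3]
    return o+d*(z-o[2])/d[2]
def proj(p,X):
    c=np.linalg.inv(p["W"])@np.append(X,1); q=np.array(p["mtx"])@(c[:3]*[1,-1,-1]); return q[:2]/q[2]
def save(p,f): cv2.imwrite("pics/"+f,p["img"][:,:,::-1])
Z=dict(orange_dial_grip=81,orange_pointer=59,orange_mark=53,blue_pointer=59)
def find(p,names=Z):
    for n in names:
        for r in place_of(p,n)[:3]: print(n,round(r["conf"],2),np.round(r["at"],1),np.round(at_z(p,r["at"],Z[n]),1))
E
python3 - <<'E'
from h import *
print(grip_point_offset, read_state())
for n in ["top","side"]:
    p=shot(n); save(p,n+"0.png"); print(n,[k for k in p]); find(p)
E
```

```text
154.70000000000002 {'clock': 0.0, 'joints': array([-8.80401965e-01,  3.85529989e-01,  6.63004155e-03, -4.90920320e-04,
       -1.19400291e+00, -2.58592858e-01]), 'joint_vel': array([-5.30662643e-04, -2.79762482e-05,  7.80289572e-04, -2.64019526e-04,
        2.56015870e-04,  2.62343902e-05]), 'joint_efforts': array([-7.24026504e-04, -3.92289662e+01,  1.88403422e+01,  4.18628767e+00,
       -4.65114426e-03, -1.64909528e-05]), 'position': array([ 261.50527477, -567.42942167,  403.64006926]), 'ee_rot': array([-2.14138777e-01,  9.76802653e-01,  1.04114015e-03, -2.78282268e-04]), 'contact_force': array([ 0.84259484, -0.67123707, -0.21927888]), 'wrist_torque': array([ 0.00696108, -0.01005623, -0.0058079 ]), 'grasp_force': 0.0, 'gripper_width': 85.2824329176618}
top ['img', 'z_map', 'mtx', 'world_from_camera', 'shot', 'W']
orange_dial_grip 0.85 [411.1 206.5] [ 594.1 -161.2   81. ]
orange_pointer 0.66 [398.8 225.5] [ 566.8 -143.7   59. ]
orange_mark 0.43 [386.1 202.8] [ 605.  -125.4   53. ]
blue_pointer 0.59 [160.4 224.6] [579.1 239.9  59. ]
side ['img', 'z_map', 'mtx', 'world_from_camera', 'shot', 'W']
orange_dial_grip 0.84 [334.6 209.4] [ 599.1 -170.7   81. ]
orange_dial_grip 0.47 [218.3 325.4] [569.8 252.   81. ]
orange_pointer 0.96 [340.8 229.7] [ 561.9 -132.3   59. ]
orange_mark 0.57 [323.1 225. ] [ 610.3 -139.1   53. ]
blue_pointer 0.89 [218.8 326.4] [585.7 236.5  59. ]
blue_pointer 0.49 [323.6 226.1] [ 601.8 -126.6   59. ]
```

View pics/top0.png

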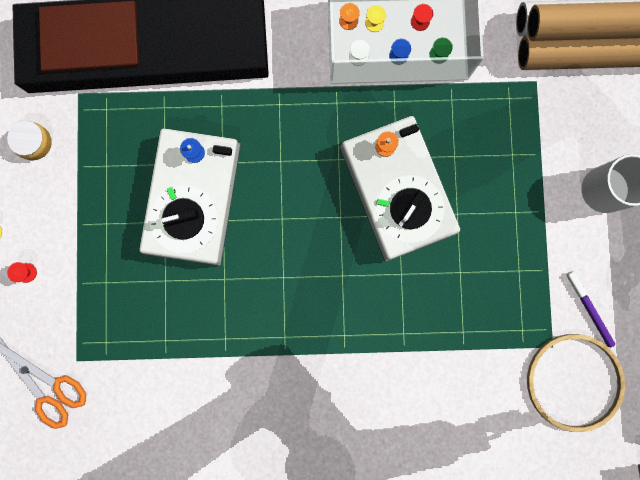

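View pics/side0.png

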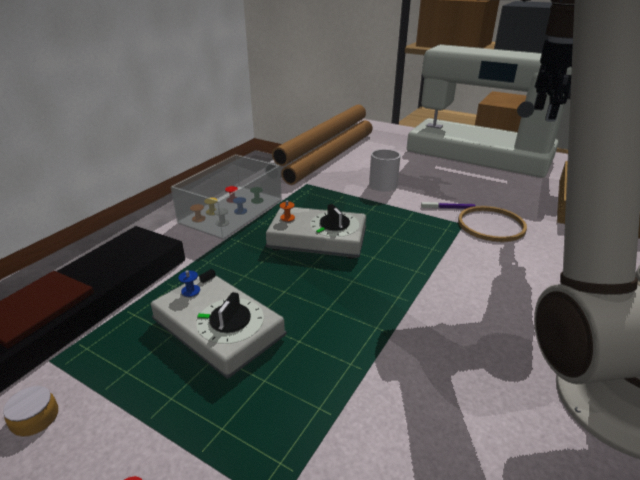

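The top picture shows the orange-bobbin winder on the right: dial at (411,208), pointer at about (400,224) and clip at (383,203). In the side picture it is at (335,215). That gives a pointer angle of about 147°, a clip angle of about 73° and a turn of about 74° clockwise. I'll move over the dial and look from close by.

Call:
carry_out(slide=[[-0.052,0.025,0],[-0.104,0.05,0],[-0.156,0.075,0],[-0.208,0.1,0],[-0.26,0.126,0],[-0.312,0.151,0],[-0.364,0.177,0],[-0.416,0.202,0]], roll=[-10,-20,-30,-40,-50,-60,-70,-80], claw=[0.085,0.085,0.085,0.085,0.085,0.085,0.085,0.085])

```text
clock: 1.5
position: [555.8, -208.3, 405.1]
ee_rot: [0.794, -0.608, 0.0, -0.0]
contact_force: [0.8, -0.7, -1.0]
gripper_width: 85.0
grasp_force: 0.0
```

```bash
python3 - <<'E'
from h import *
p=shot("wrist"); save(p,"w1.png"); s,T=pose(); print(s["joints"],s["position"],np.round(T[:3,0],3),s["clock"]); print(np.round(p["T_tool_cam"],2)); find(p)
print(proj(p,[594,-161,81]))
E
```

```text
[-7.86672698e-02  3.34314374e-01 -6.81544293e-02 -6.47091628e-04
 -1.16497306e+00  3.51497203e-01] [ 559.50224776 -204.32711401  404.61487881] [ 0.269 -0.963  0.001] 1.55
[[ 0.    0.96  0.28 72.63]
 [ 1.   -0.    0.    0.41]
 [ 0.    0.28 -0.96 30.66]
 [ 0.    0.    0.    1.  ]]
orange_dial_grip 0.61 [265.2 263.2] [ 594.3 -163.4   81. ]
orange_pointer 0.86 [291.3 285.1] [ 567.  -139.6   59. ]
orange_mark 0.48 [252.4 283.9] [ 603.6 -128.3   53. ]
[264.97049012 265.78622901]
```

Call:
carry_out(slide=[[-0.012,-0.017,0.025],[-0.024,-0.034,0.05],[-0.036,-0.05,0.075],[-0.036,-0.05,0.1],[-0.036,-0.05,0.1],[-0.036,-0.05,0.1]], roll=[-10,-20,-30,-36,-36,-36], claw=[0.085,0.085,0.085,0.085,0.085,0.085])

```text
clock: 2.5
position: [594.0, -163.6, 306.0]
ee_rot: [0.941, -0.337, 0.001, 0.0]
contact_force: [-0.1, 0.3, -0.2]
gripper_width: 85.5
grasp_force: 0.0
```

```bash
python3 - <<'E'
from h import *
p=shot("wrist"); save(p,"w2.png"); s,T=pose(); print(s["joints"],s["position"],np.round(T[:3,0],3),np.degrees(np.arctan2(T[1,0],T[0,0])),s["clock"]); find(p)
print(proj(p,[594,-162,81]))
find(shot("top"),["orange_dial_grip","orange_mark","orange_pointer"])
E
```

```text
[-6.01504185e-03  4.51767330e-01 -1.48491055e-01  6.42048884e-04
 -9.67879988e-01  8.88886700e-01] [ 594.09162397 -163.44212381  306.35650207] [ 0.773 -0.635  0.002] -39.394447398053515 2.55
orange_dial_grip 0.65 [320.3 265.4] [ 595.1 -164.1   81. ]
orange_pointer 0.94 [321.2 305.4] [ 566.8 -141.4   59. ]
orange_mark 0.68 [268.6 277.3] [ 602.7 -125.4   53. ]
[318.76000963 268.96969965]
orange_mark 0.37 [388.2 202.3] [ 605.7 -128.8   53. ]
orange_pointer 0.75 [399.8 227. ] [ 564.3 -145.2   59. ]
```

View pics/w2.png

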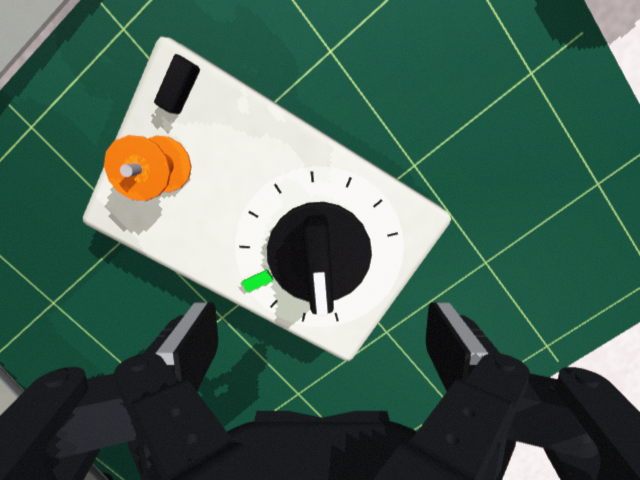

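The wrist picture shows the orange winder. Its bar stands upright in the image, in line with the fingers, with the pointer line from (319,272) to (321,310), the inner end of the clip at about (271,275) and the skirt centre at about (320,252).

```bash
python3 - <<'E'
from h import *
p=shot("wrist"); h=cv2.cvtColor(p["img"],cv2.COLOR_RGB2HSV)
c=at_z(p,(319.8,252),59); print("skirt c",c)
g=(cv2.inRange(h,(45,120,80),(75,255,255))>0)&(p["img"][:,:,1]>170); ys,xs=np.nonzero(g)
pts=np.array([at_z(p,q,55) for q in zip(xs,ys)])[:,:2]; m=pts.mean(0); print(len(pts),m)
for cc in (c[:2],np.array([594.5,-162.5])):
    print(np.degrees(np.arctan2(*(m-cc)[::-1])),np.linalg.norm(m-cc))
a=at_z(p,(320,272),89);b=at_z(p,(321,311),59); print(a,b,np.degrees(np.arctan2(*(b[:2]-c[:2])[::-1])))
E
```

```text
skirt c [ 596.16180947 -163.32632893   59.        ]
362 [ 606.25351214 -118.24679415]
77.38156184055313 46.19531273849933
75.12582451162451 45.787457627807726
[ 594.54179992 -162.34619817   89.        ] [ 563.7214189  -137.77861438   59.        ] 141.7785792387518
```

Call:
carry_out(slide=[[0,0,0.02],[0,0,0.04],[0,0,0.058],[0,0,0.067],[0,0,0.067],[0,0,0.067],[0,0,0.067],[0,0,0.067]], roll=[0,0,0,0,0,0,0,0], claw=[0.085,0.085,0.085,0.085,0.05,0.03,0.02,0.02])

```text
clock: 4.0
position: [594.2, -162.5, 238.3]
ee_rot: [0.942, -0.336, 0.0, -0.0]
contact_force: [1.4, 0.2, -0.3]
gripper_width: 20.2
grasp_force: 0.0
```

Call:
carry_out(slide=[[0,0,0],[0,0,0],[0,0,0],[0,0,0]], roll=[0,0,0,0], claw=[0.01,0.005,0.005,0.005])

```text
clock: 4.5
position: [594.6, -162.2, 238.4]
ee_rot: [0.942, -0.336, 0.001, -0.0]
contact_force: [1.8, 4.6, 4.4]
gripper_width: 12.6
grasp_force: 61.6
```

Call:
carry_out(slide=[[0,0,0],[0,0,0],[0,0,0],[0,0,0],[0,0,0],[0,0,0],[0,0,0],[0,0,0]], roll=[8,17,26,35,44,53,60,64], claw=[0.005,0.005,0.005,0.005,0.005,0.005,0.005,0.005])

```text
clock: 5.5
position: [594.7, -162.1, 238.4]
ee_rot: [-0.62, 0.785, -0.001, 0.001]
contact_force: [1.8, 5.6, 4.1]
gripper_width: 12.7
grasp_force: 61.6
```

Call:
carry_out(slide=[[0,0,0],[0,0,0],[0,0,0],[0,0,0],[0,0,0],[0,0,0],[0,0,-0.03],[0,0,-0.065]], roll=[0,0,0,0,0,0,0,0], claw=[0.005,0.005,0.03,0.06,0.085,0.085,0.085,0.085])

```text
clock: 6.5
position: [593.8, -162.6, 302.6]
ee_rot: [-0.621, 0.784, 0.001, -0.001]
contact_force: [1.5, -0.1, 0.3]
gripper_width: 85.0
grasp_force: 0.0
```

Call:
carry_out(slide=[[0,0,-0.02],[0,0,-0.02],[0,0,-0.02]], roll=[0,0,0], claw=[0.085,0.085,0.085])

```text
clock: 6.88
position: [593.6, -162.5, 321.6]
ee_rot: [-0.621, 0.784, 0.001, -0.001]
contact_force: [0.3, -0.2, -1.4]
gripper_width: 84.9
grasp_force: 0.0
```

```bash
python3 - <<'E'
from h import *
p=shot("wrist"); save(p,"w3.png"); s,T=pose(); print(s["position"],np.degrees(np.arctan2(T[1,0],T[0,0])),s["clock"],s["contact_force"]); find(p)
E
```

```text
[ 593.59162181 -162.49054608  321.21638822] -103.27943366193479 6.925 [-1.28568132 -0.12838334  0.24855343]
orange_dial_grip 0.59 [319.1 256.6] [ 594.1 -163.8   81. ]
orange_pointer 0.89 [313.5 297.5] [ 606.9 -127.7   59. ]
orange_mark 0.63 [318.6 294.2] [ 603.5 -126.7   53. ]
```

View pics/w3.png

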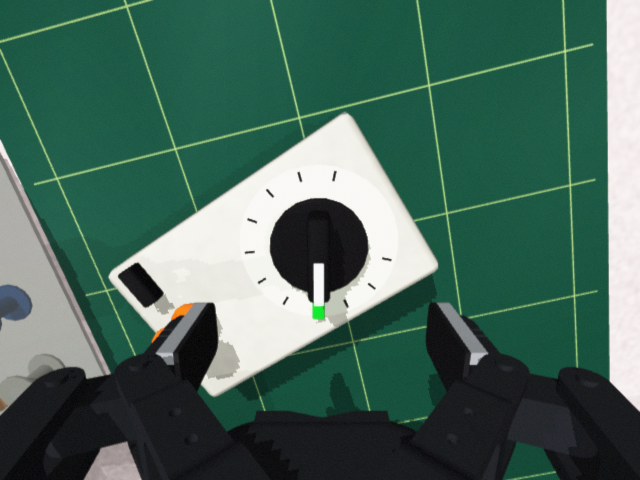

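The picture shows the white line running from (319,264) to (319,306) straight into the green clip at (319,313). The gripper is open and clear of the winder.

```bash
python3 -c "from bench import job_done; print(job_done())"
```

```text
the job is handed in; nothing more can be done
None
```

The orange winder's dial was turned about 64° clockwise and released; the last wrist picture shows its pointer in line with the green clip, the arm never went near the blue dial, and the job is handed in (about 7 s used; no verdict was returned).

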